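# Clear the chock, then rock the angle gauge to its mark and hold it there

### The arm

A 6-joint arm with a two-finger parallel gripper is mounted at the origin on the work surface. World frame = base frame: x ahead of the robot, y to its left, z up, the work surface at z = 0. Lengths are in mm, angles in degrees, forces in N, time in s.
With the tool pointing down it reaches from about 250 to 775 mm from the base axis. Payload 8.9 kg.
Tool frame: the origin (TCP) lies between the finger pads; the fingertips stand 25 mm ahead of it and the grasp point (between the pads) lies 6 mm ahead of it; x points along the fingers, y is the direction in which the jaws open and shut, and the axes are right-handed (so a half turn about x gives the same grasp; the last joint's range is limited). The gripper opens to 85 mm and grips with 20 to 120 N. Pads are 22 mm wide; open, the fingers measure 114 mm over their backs; the gripper's body (76 mm by 85 mm) begins 54 mm behind the grasp point. The pads swing forward as they close: fully open they stand 13 mm farther back than shut.
Start: joints at [-7.981, 16.656, -8.789, 64.555, 0, 82.019], TCP at [524.999, 0.004, 256.305] pointing down, gripper open.
Joint ranges: [-144.48, 144.48], [-52.06, 99.96], [-74.48, 78.29], [-112.23, 115.85], [-86.99, 84.42], [-180, 180]. Speed limits (degrees/s): [127.2, 127.2, 159.86, 180, 180, 180].

### API

Orientations are given as a 3x3 rotation matrix whose columns are the frame's x, y, z axes.
In Python, from station import env gives the robot as it stands. The module is installed in compiled form; this text tells all that it offers.
- The arm moves only by the tool play_rows, never from a script. Its argument "steps" is a list that holds one entry, the list of rows, each a list of 5 numbers: the opening, from -1 (shut) to 1 (fully open), then the shift along the tool's x, y, z in m, then the turn about the tool's x in rad. In form: [[[hand, tx, ty, tz, yaw], ...]]. A call has 1 to 12 rows; each row shifts and turns the commanded pose from where the row before left it, along the tool's axes as they then stand; what a row does not reach is not made up. A row lasts 1/10 s, in which the tool goes at most 50 mm and 8.59 degrees, less where a joint would pass 70% of its speed; a pose out of reach is approached as far as the arm can. A call is refused whole if a number of a shift passes 0.05 or a number of a turn 0.15, either way. A call with a gripper value outside its range is refused whole. The fingers move at their own pace and stop on an object; the grip force is fixed at half the most. Time passes only in rows, so rows that do not move let the fingers close. It gives the time, the measured TCP pose, the force and the opening at its end, in the units of the state.
- env.observe(): the state, without advancing time (a new reading comes with each control period).
- env.read_camera(name): name is "scene" or "side" or "wrist"; returns a dict with "image" (480x640x3 uint8, blue, green, red), "K" (3x3 intrinsics, pixels), "k1" (the pictures are not rectified: a ray, as slopes to the right and down, at radius r is drawn at 1 + k1 r^2 times it, then the intrinsics apply), "camera_from_world" (4x4, takes a point from world to camera coordinates); the wrist camera has in their place "mount" (4x4, takes a point from camera to tool coordinates, whose origin is the TCP and whose axes are the tool frame's). Camera axes: x right, y up, looking along -z (the intrinsics and any distortion apply to the point x, -y, -z); pixel columns grow to the right and rows downward; lengths in mm; the calibration is good to about 2 mm. A picture is of the moment at which its call begins: read the wrist's pose just before it. There is no depth.
- env.close_job(): hands the job in, once; it reports no verdict.
The state is a dict: "time": time; "joint_positions": joint angles; "joint_velocities": joint speeds; "joint_torque": joint torques, N m; "position": TCP position; "eef_rot": TCP orientation; "wrist_force": force on the tool from outside, world axes, zero at the start; "moment": the same for the moment, N m; "finger_gap": finger opening in mm.
Only numpy, scipy, OpenCV 4.12 (cv2) and the standard library are available. Lean on these libraries where they do the work, as an engineer would, in place of code of your own. Each camera call takes 0.05 s, during which the arm holds its last target.

### The job

Take the wooden chock out from under the raised arm of the angle gauge and stand it upright in the shallow steel tray. Then rock the gauge on its round-topped stud, without lifting it off, until the swinging pointer settles on the black mark at the rim of the dial, and finish while still holding it there with the fingers: the gauge tips back when it is let go. Leave everything else on the bench where it is.

Things in the scene. Friction and masses are not known exactly. Their poses are not given: they have to be found in the camera images.
- stud: Fixed aluminium block 100 x 70 mm, 36 mm high, with a thin rib carrying a horizontal 16 mm round steel bar along its own x; the bar's axis is 60 mm above the bench. Origin on the bench under the middle of the bar. Its x axis points roughly away from the robot, +y to the gauge's raised arm.
- ridge (a point): Middle of the stud's round bar, on its axis, 60 mm above the bench.
- gauge: Angle gauge, 0.6 to 1 kg, loose, across the stud. Grey beam along y from -160 to +140 mm, 44 wide, its underside 12 and top 26 mm above the origin. Origin on the round bar's axis: a V seat sits on the bar and the gauge rocks about its own x. A heavy foot under the -y end stands on the bench: at rest the beam is level, the +y arm hangs free and can be pressed down by about 0.5 rad once the chock is away.
- press_pad (a point): Centre of the top of the round black rubber pad (36 mm across, 6 mm high) on the gauge's +y arm: 118 mm in +y, 32 mm in z from the gauge's origin. It goes down as the gauge is rocked; 3 to 6 N on it hold the gauge, which falls back when let go.
- dial (a point): Centre of the dial's front, on the pointer's pivot axis: x = 18, y = -75, z = 106 mm in the gauge. The dial is 156 mm across, 30 mm thick, upright on the -y half of the beam, its face looking to the gauge's +x.
- pointer (a joint): Angle of the weighted pointer on the dial, rad, about the gauge's +x: 0 when the gauge is level, growing as the +y arm is pressed down (the tip then leans to the dial's -y side). Hanging still it equals the gauge's tilt. It swings for about a second before it settles. Behind glass, cannot be touched.
- mark (a joint): Angle of the mark on the dial in the same sense, rad (0.17 to 0.30): the tilt to be reached. Behind glass; cannot be touched and does not move.
- pointer_tip (a point): Upper tip of the thin black pointer, 60 mm from the pivot.
- mark_point (a point): Point 60 mm from the pivot just inside the mark, a black block 10 mm wide at the rim of the dial: here lies the pointer's tip when it is exactly on the mark.
- chock: Loose wooden chock, about 0.17 kg: a block 50 (x) x 75 (y) x 67 mm high, on it an upright post, see chock_post. Origin at the centre of the underside. At first some 25 mm of the block lie under the end of the gauge's +y arm, 5 mm below it, the post outside: it must be drawn out along its own +y (away from the stud) before it is lifted.
- chock_post (a point): Centre of the top of the chock's post, 115 mm above its underside and 22.5 mm in +y from its origin. The post is 22 (x) x 20 (y) mm and stands 48 mm above the block.
- tray: Shallow steel tray, fixed, 140 x 140 mm outside, 22 mm high, walls and floor 4 to 5 mm. Origin at the centre of the underside. It stands on the left or the right side of the bench.
- rack: Tube rack, a white 120 x 120 x 50 mm block with nine holes, fixed. Bystander. Origin: centre of the underside.
- beaker: Open beaker, 64 mm across, 85 mm high, loose. Bystander. Origin: centre of the underside.
- tape: Cardboard ring, 90 mm across, 24 mm high, loose. Bystander. Origin: centre of the underside.
- sieve: Steel sieve ring, 124 mm across, 40 mm high, loose. Bystander. Origin: centre of the underside.
- jar: Amber jar with cap, 60 mm across, 75 mm high, loose. Bystander. Origin: centre of the underside.
- spatula: Spatula lying flat, 190 mm long, loose. Bystander. Origin: about its middle.
- weight: Brass weight with a knob, 44 mm across, 64 mm high, loose. Bystander. Origin: centre of the underside.
Mind the look-alikes: they are no part of the job. Leave any blue or purple look-alike of the stud alone. Leave any turquoise or yellow look-alike of the chock alone.

How it is judged:
By the outcome, as a careful person would: the job done as asked, in the order asked, and still so for the second after the job is handed in, while the arm keeps its last pose, push and grip.
It also fails if it takes over 61 s, if anything falls off the work surface, if the arm or the gripper's body presses on something with over 40 N, if the wrist force passes 120 N, or if a joint passes its speed limit or range.

## Working session

There is one attempt and no reset: what is moved stays moved. The work goes in short steps, Python scripts to look and compute and a tool call to move; the robot and the scene stay as the last step left them, time stands still between calls to the robot, and variables do not carry over. Pictures are saved under pics/ and viewed, and the job is handed in when it is done.

Besides the shell and the picture viewer there is one more tool, called after "Request:" as name([rows], argument=value, ...), one row to a line, values as JSON. play_rows: Moves the arm, as the interface text tells. Its arguments: {"type":"object","properties":{"steps":{"type":"array"}},"required":["steps"]}

```bash
mkdir -p pics; cat > h.py <<'E'
import numpy as np, cv2
from station import env
def cam(n):
    if n=="wrist":
        s=env.observe()
    c=env.read_camera(n)
    if n=="wrist":
        T=np.eye(4);T[:3,:3]=np.array(s["eef_rot"]);T[:3,3]=s["position"]
        c["wfc"]=T@np.array(c["mount"])
    else: c["wfc"]=np.linalg.inv(np.array(c["camera_from_world"]))
    return c
def ray(c,u,v):
    K=np.array(c["K"]);x=(u-K[0,2])/K[0,0];y=(v-K[1,2])/K[1,1]
    r0=np.hypot(x,y);r=r0
    for _ in range(30): r=r0/(1+c["k1"]*r*r)
    s=r/r0 if r0>0 else 1
    d=c["wfc"][:3,:3]@np.array([x*s,-y*s,-1.]);return c["wfc"][:3,3],d/np.linalg.norm(d)
def onz(c,u,v,z):
    o,d=ray(c,u,v);return o+d*(z-o[2])/d[2]
def tri(c1,p1,c2,p2):
    o1,d1=ray(c1,*p1);o2,d2=ray(c2,*p2)
    A=np.stack([d1,-d2],1);t=np.linalg.lstsq(A,o2-o1,rcond=None)[0]
    a=o1+d1*t[0];b=o2+d2*t[1];return (a+b)/2,np.linalg.norm(a-b)
def proj(c,P):
    p=np.linalg.inv(c["wfc"])@np.append(P,1);x,y=p[0]/-p[2],-p[1]/-p[2]
    f=1+c["k1"]*(x*x+y*y);K=np.array(c["K"]);return np.array([K[0,0]*x*f+K[0,2],K[1,1]*y*f+K[1,2]])
E
python3 - <<'E'
from h import *
import pickle
d={}
for n in("scene","side","wrist"):
    c=cam(n);d[n]=c;cv2.imwrite(f"pics/{n}0.png",c["image"]);print(n,c["K"],c["k1"],c["wfc"].round(2))
pickle.dump(d,open("c0.pkl","wb"));print(env.observe())
E
```

```text
scene [[515.8778521    0.         318.11903338]
 [  0.         515.8778521  236.83491933]
 [  0.           0.           1.        ]] 0.020391151884029627 [[-8.7000e-01 -3.4000e-01  3.5000e-01  9.3986e+02]
 [ 4.9000e-01 -6.1000e-01  6.2000e-01  7.5789e+02]
 [ 1.0000e-02  7.1000e-01  7.0000e-01  1.0432e+03]
 [ 0.0000e+00  0.0000e+00  0.0000e+00  1.0000e+00]]
side [[450.26249121   0.         315.83192028]
 [  0.         450.26249121 242.32828359]
 [  0.           0.           1.        ]] -0.10887400195920788 [[ 9.0000e-01  2.9000e-01 -3.2000e-01  1.7840e+02]
 [-4.3000e-01  6.1000e-01 -6.6000e-01 -7.2193e+02]
 [ 0.0000e+00  7.4000e-01  6.7000e-01  8.6381e+02]
 [ 0.0000e+00  0.0000e+00  0.0000e+00  1.0000e+00]]
wrist [[355.3688111    0.         317.36341887]
 [  0.         355.3688111  235.84156438]
 [  0.           0.           1.        ]] -0.04260991678880048 [[ 1.0000e+00 -0.0000e+00  0.0000e+00  5.2561e+02]
 [ 0.0000e+00  9.6000e-01  2.8000e-01  7.0730e+01]
 [-0.0000e+00 -2.8000e-01  9.6000e-01  3.7395e+02]
 [ 0.0000e+00  0.0000e+00  0.0000e+00  1.0000e+00]]
{'time': 0.15, 'joint_positions': array([-7.98104647e+00,  1.66819531e+01, -8.81823317e+00,  6.45542453e+01,
       -4.43212513e-05,  8.20188160e+01]), 'joint_velocities': array([ 0.05675793, -0.16200569,  0.12307443, -0.03533119, -0.00607469,
       -0.00528326]), 'joint_torque': array([ 1.43475558e-03, -5.37369597e+01,  3.31521606e+01,  1.14745408e-02,
       -1.60248046e-04, -2.47105180e-05]), 'position': array([5.24720261e+02, 4.51531167e-02, 2.55879141e+02]), 'eef_rot': array([[-9.40915352e-04,  9.99999557e-01,  2.33917366e-06],
       [ 1.31138522e-04,  2.46256498e-06, -9.99999991e-01],
       [-9.99999549e-01, -9.40915037e-04, -1.31140781e-04]]), 'wrist_force': array([-0.36332746,  0.38469794,  0.02053913]), 'moment': array([ 0.01681835,  0.00414451, -0.06492324]), 'finger_gap': 85.00534160618439}
```

View pics/scene0.png

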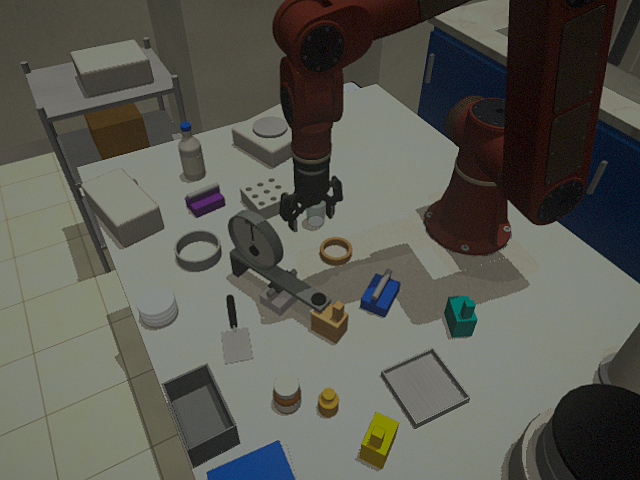

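View pics/side0.png

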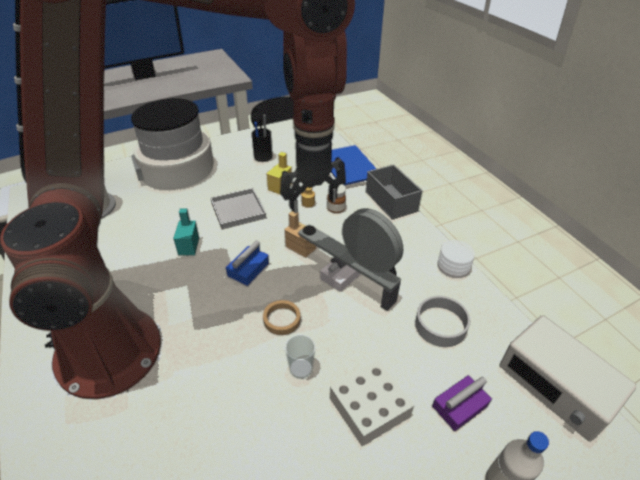

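View pics/wrist0.png

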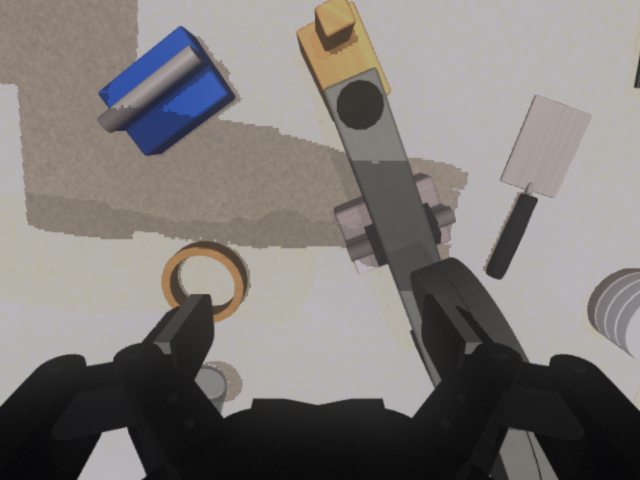

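Chock candidates (scene view): wooden (330,318) under the gauge arm, turquoise (460,315) and yellow (380,440). The wooden one fits. For the tray, the shallow light-steel one at (425,387) fits better than the deep dark bin at (200,410). I'll enlarge to confirm.

```bash
python3 - <<'E'
import pickle,cv2,numpy as np
d=pickle.load(open("c0.pkl","rb"))
def crop(n,x,y,w,h,s): return cv2.resize(d[n]["image"][y:y+h,x:x+w],(w*s,h*s),interpolation=cv2.INTER_CUBIC)
cv2.imwrite("pics/cA.png",crop("scene",220,200,160,150,4))
cv2.imwrite("pics/cB.png",crop("side",270,180,150,130,5))
cv2.imwrite("pics/cC.png",np.hstack([crop("scene",370,340,110,95,4)[:380,:390],crop("side",200,180,75,75,5)[:375,:375].copy() if 0 else cv2.resize(crop("side",200,180,75,75,5),(380,380))]))
cv2.imwrite("pics/cD.png",crop("wrist",290,0,180,140,4))
E
```

```text
(no output)
```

View pics/cA.png

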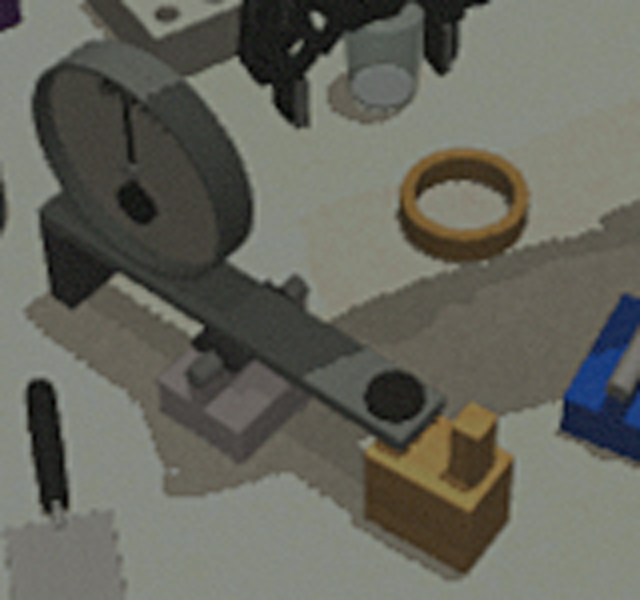

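View pics/cB.png

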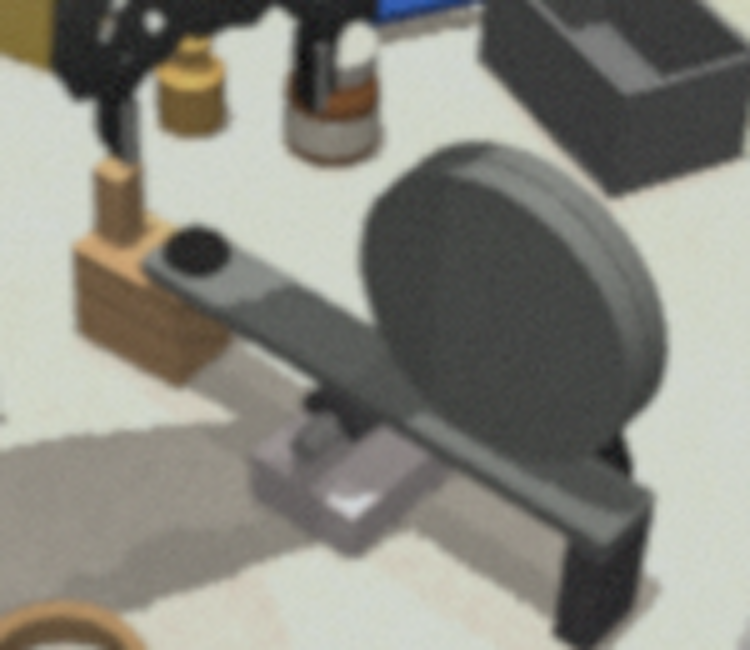

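View pics/cC.png

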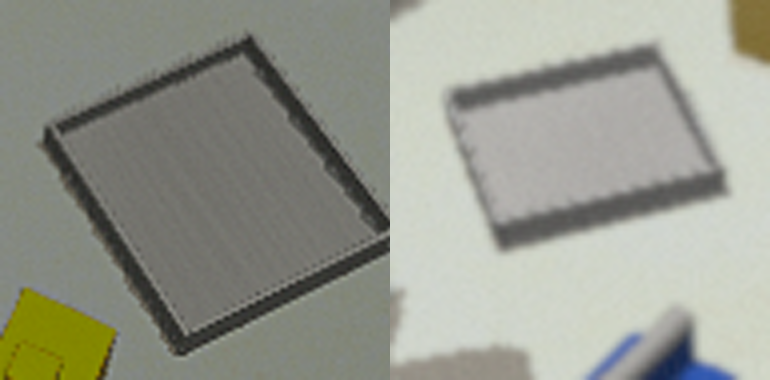

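View pics/cD.png

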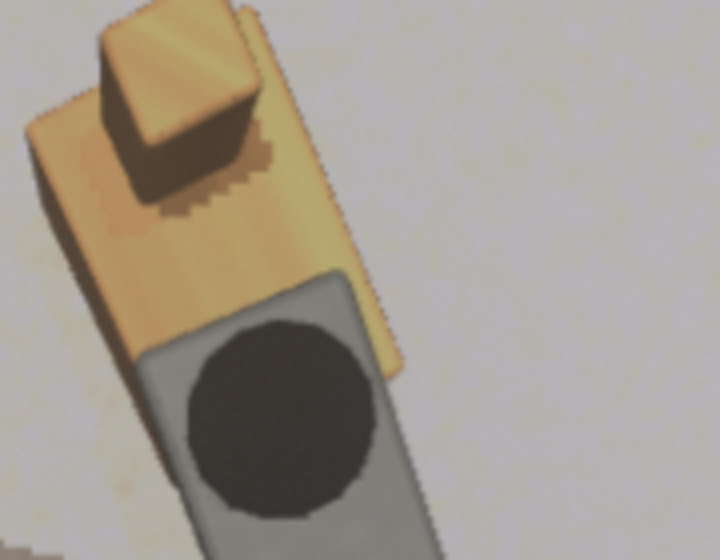

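```bash
python3 - <<'E'
import pickle
from h import *
d=pickle.load(open("c0.pkl","rb"));w,sc,si=d["wrist"],d["scene"],d["side"]
f=lambda p:np.round(p,1)
W=lambda x,y:(x/4+290,y/4)
for n,p in dict(r=(260,88),l=(102,35),b=(145,143)).items(): print("post",n,f(onz(w,*W(*p),115)))
r,l,b=[onz(w,*W(*p),115) for p in((260,88),(102,35),(145,143))]
print("post c",f((r+l)/2),"edge lb",f(b-l),"br",f(r-b))
for n,p in dict(tr=(255,8),br=(403,362),tl=(27,127)).items(): print("block",n,f(onz(w,*W(*p),67)))
e=onz(w,*W(255,8),67)-onz(w,*W(403,362),67);print("chock y dir",np.degrees(np.arctan2(e[1],e[0])))
pp=onz(w,*W(281,420),92);print("pad",f(pp))
bl,br=onz(w,*W(137,357),86),onz(w,*W(345,270),86);print("beam end",f(bl),f(br),np.degrees(np.arctan2(*(br-bl)[[1,0]])))
# cross: scene
A=lambda x,y:(x/4+220,y/4+200); B=lambda x,y:(x/5+270,y/5+180)
print("pad tri",tri(sc,A(396,396),si,B(197,250)),f(onz(sc,*A(396,396),92)),f(onz(si,*B(197,250),92)))
print("post tri", f(onz(sc,*A(474,421),115)),f(onz(si,*B(119,170),115)))
# stud bar ends from wrist
tr_s=[onz(sc,*p,22) for p in((381.3,373),(432.5,349.5),(469,397),(415,428))]
tr_i=[onz(si,*p,22) for p in((221.7,223.8),(211.8,198.7),(252.3,189.3),(266.1,215.5))]
print(f(tr_s),f(np.mean(tr_s,0)));print(f(tr_i),f(np.mean(tr_i,0)))
E
```

```text
post r [550.  141.9 115. ]
post l [524.1 149.7 115. ]
post b [531.2 133.5 115. ]
post c [537.1 145.8 115. ] edge lb [  7.1 -16.2   0. ] br [18.8  8.4  0. ]
block tr [553.2 169.2  67. ]
block br [584.8 104.9  67. ]
block tl [509.2 148.1  67. ]
chock y dir 116.16292217766075
pad [557.6  91.7  92. ]
beam end [530.6 103.4  86. ] [569.5 119.   86. ] 21.79363450259095
pad tri (array([556.57220301,  92.5961764 ,  86.44730507]), np.float64(0.8130673326153607)) [558.4  96.6  92. ] [554.2  86.6  92. ]
post tri [537.8 149.7 115. ] [533.2 138.8 115. ]
[[511.7 297.9  22. ]
 [373.4 304.6  22. ]
 [379.7 437.   22. ]
 [523.1 436.3  22. ]] [447.  368.9  22. ]
[[369.5 294.8  22. ]
 [377.1 425.8  22. ]
 [508.2 417.8  22. ]
 [500.3 274.6  22. ]] [438.8 353.3  22. ]
```

Request:
play_rows([
  [[1, 0, 0.004, -0.048, 0], [1, 0, 0.004, -0.048, 0], [1, 0, 0.004, -0.049, 0], [1, 0.03, 0, 0, -0.142], [1, 0.03, 0, 0, -0.142], [1, 0.02, 0, 0, -0.141], [1, 0, 0, 0, 0]],
])

```text
time: 0.85
position: [534.9, 144.9, 173.5]
eef_rot: [[-0.005, 0.91, 0.415], [-0.001, 0.415, -0.91], [-1.0, -0.005, -0.002]]
wrist_force: [-0.9, 0.3, 0.5]
finger_gap: 85.6
```

```bash
python3 - <<'E'
from h import *
import pickle
c=cam("wrist");pickle.dump(c,open("w1.pkl","wb"));cv2.imwrite("pics/w1.png",c["image"]);s=env.observe();print(s["position"],s["eef_rot"].round(3),s["time"])
E
```

```text
[536.03946256 144.93908142 175.38005707] [[-0.003  0.912  0.41 ]
 [-0.     0.41  -0.912]
 [-1.    -0.003 -0.001]] 0.9
```

View pics/w1.png

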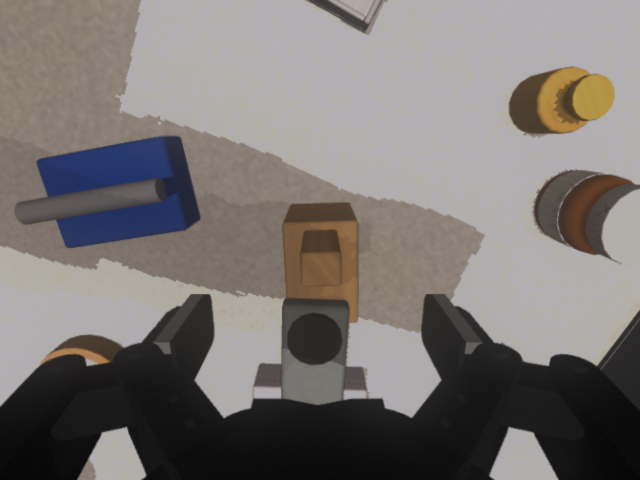

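```bash
python3 - <<'E'
from h import *
import pickle
c=pickle.load(open("w1.pkl","rb"));f=lambda p:np.round(p,1)
p=onz(c,322,268,115);print("post",f(p),"pad",f(onz(c,315,338,92)))
T=np.array([[-.003,.912,.41],[0,.41,-.912],[-1,-.003,-.001]]);print("tool delta",f(T.T@(p-[536.04,144.94,115])))
a,b=onz(c,285,222,67),onz(c,283,298,67);print("block L edge",f(a),f(b),np.degrees(np.arctan2(*(a-b)[[1,0]])))
a,b=onz(c,354,204,67),onz(c,358,320,67)
for u,v in((562,100),(572,215)):print(f(onz(c,u,v,30)))
E
```

```text
post [537.1 147.7 115. ] pad [557.   94.2  92. ]
tool delta [-0.   2.1 -2. ]
block L edge [509.9 149.9  67. ] [530.   99.4  67. ] 111.60638486748707
[652.9 303.2  30. ]
[708.3 237.1  30. ]
```

Request:
play_rows([
  [[1, 0.03, 0.0015, -0.0015, 0], [1, 0.03, 0, 0, 0], [1, 0.016, 0, 0, 0], [1, 0, 0, 0, 0], [-1, 0, 0, 0, 0], [-1, 0, 0, 0, 0], [-1, 0, 0, 0, 0], [-1, 0, 0, 0, 0], [-1, 0, 0, 0, 0], [-1, 0, 0, 0, 0]],
])

```text
time: 1.9
position: [538.0, 147.0, 100.9]
eef_rot: [[0.001, 0.911, 0.412], [0.0, 0.412, -0.911], [-1.0, 0.001, 0.0]]
wrist_force: [-0.6, 0.1, 6.3]
finger_gap: 21.8
```

```bash
python3 - <<'E'
from h import *
c=cam("wrist");cv2.imwrite("pics/w2.png",c["image"]);s=env.observe();print(s["position"],s["eef_rot"].round(3),s["finger_gap"],s["wrist_force"])
E
```

```text
[538.0491387  147.03333119 100.89723156] [[ 0.001  0.911  0.412]
 [ 0.     0.412 -0.911]
 [-1.     0.001  0.   ]] 21.256268153390184 [-1.3420569  -0.06724655  6.91043512]
```

View pics/w2.png

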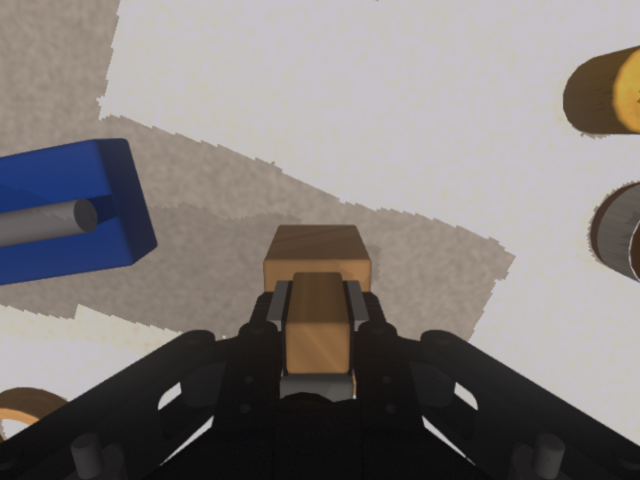

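Request:
play_rows([
  [[-1, -0.002, 0, -0.01, 0], [-1, 0, 0, -0.015, 0], [-1, 0, 0, -0.02, 0], [-1, 0, 0, -0.02, 0], [-1, 0, 0, -0.015, 0], [-1, 0, 0, 0, 0], [-1, -0.02, 0, 0, 0], [-1, -0.03, 0, 0, 0], [-1, -0.03, 0, 0, 0], [-1, -0.02, 0, 0, 0], [-1, 0, 0, 0, 0]],
])

```text
time: 3.05
position: [506.5, 220.2, 205.0]
eef_rot: [[0.005, 0.911, 0.412], [0.001, 0.412, -0.911], [-1.0, 0.005, 0.001]]
wrist_force: [1.3, 0.9, -1.5]
finger_gap: 21.3
```

```bash
python3 - <<'E'
from h import *
import pickle
c=cam("wrist");pickle.dump(c,open("w3.pkl","wb"));cv2.imwrite("pics/w3.png",c["image"]);s=env.observe();print(s["position"],s["eef_rot"].round(3),s["finger_gap"],s["wrist_force"])
c=cam("scene");cv2.imwrite("pics/s3.png",c["image"])
E
```

```text
[505.56461127 219.9337427  203.17056798] [[ 0.002  0.911  0.412]
 [ 0.     0.412 -0.911]
 [-1.     0.002  0.001]] 21.179458216121237 [-0.53553754 -0.06279989 -2.12613431]
```

View pics/w3.png

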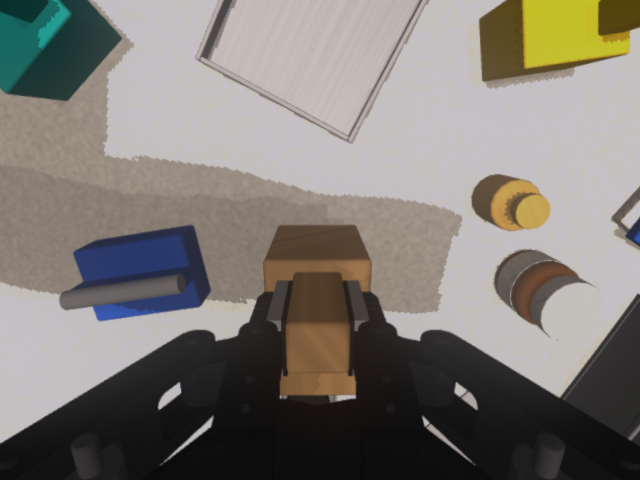

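View pics/s3.png

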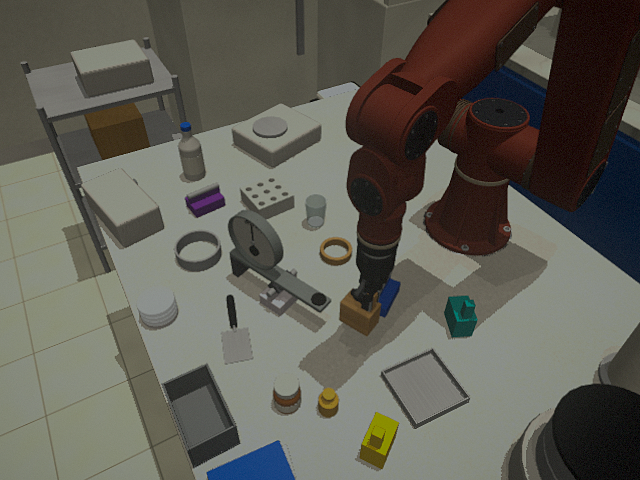

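```bash
python3 - <<'E'
from h import *
import pickle
c=pickle.load(open("w3.pkl","rb"));f=lambda p:np.round(p,1)
a,b=onz(c,199,58,22),onz(c,350,137,22);cc=onz(c,428,0,22)
print(f(a),f(b),f(cc),np.linalg.norm(a-b))
u=(b-a)/np.linalg.norm(b-a);v=np.array([-u[1],u[0],0]);print("edge ang",np.degrees(np.arctan2(u[1],u[0])),"perp check",f((cc-b)@u))
print("centre",f((a+b)/2+v*70))
E
```

```text
[371.4 299.1  22. ] [504.7 293.4  22. ] [514.8 409.1  22. ] 133.44271833326223
edge ang -2.4514732650380684 perp check 5.1
centre [441.1 366.2  22. ]
```

Request:
play_rows([
  [[-1, 0, 0, 0, 0.117], [-1, 0, 0, 0, 0.117], [-1, 0, 0, 0, 0.117], [-1, 0, 0, 0, 0.117], [-1, 0, -0.018, -0.041, 0], [-1, 0, -0.018, -0.041, 0], [-1, 0, -0.018, -0.041, 0], [-1, 0, -0.017, -0.04, 0], [-1, 0.02, 0, 0, 0], [-1, 0.02, 0, 0, 0], [-1, 0, 0, 0, 0], [-1, 0, 0, 0, 0]],
])

```text
time: 4.35
position: [440.3, 385.2, 161.4]
eef_rot: [[-0.002, 0.999, -0.043], [-0.001, -0.043, -0.999], [-1.0, -0.002, 0.001]]
wrist_force: [-0.5, 0.1, -1.3]
finger_gap: 21.1
```

```bash
python3 - <<'E'
from h import *
import pickle
c=cam("wrist");pickle.dump(c,open("w4.pkl","wb"));cv2.imwrite("pics/w4.png",c["image"]);s=env.observe();print(s["position"],s["eef_rot"].round(3),s["finger_gap"],s["wrist_force"])
c=cam("scene");cv2.imwrite("pics/s4.png",cv2.resize(c["image"][270:470,320:520],(600,600)))
E
```

```text
[440.95402431 385.46039205 162.27671119] [[-0.     0.999 -0.044]
 [-0.    -0.044 -0.999]
 [-1.    -0.     0.   ]] 21.567213145285777 [-0.22609059 -0.04965862 -0.45255104]
```

View pics/w4.png

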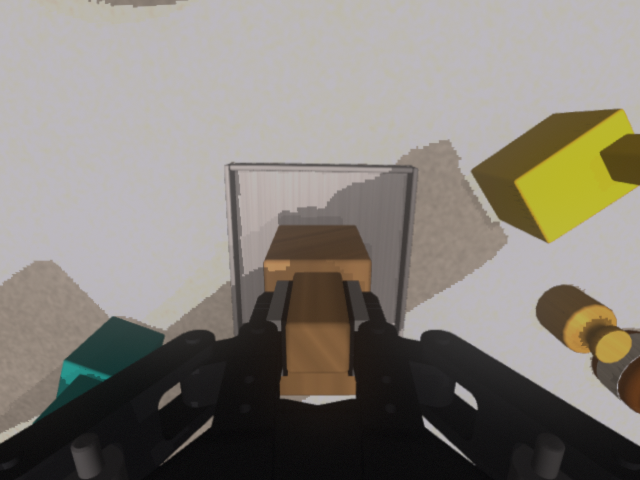

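View pics/s4.png

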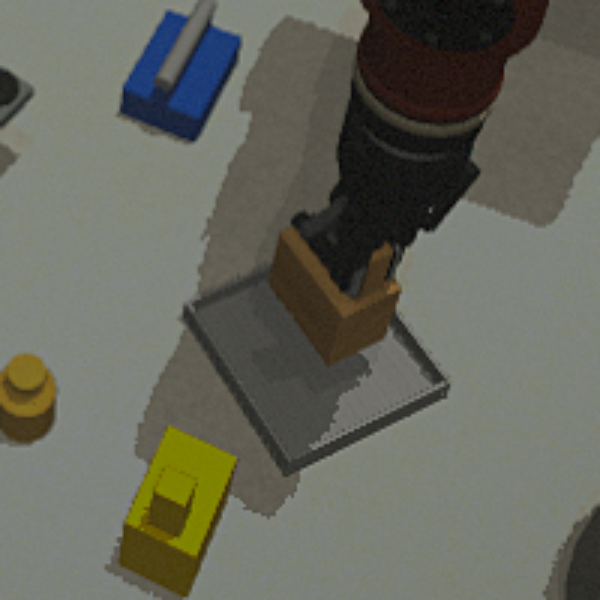

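```bash
python3 - <<'E'
from h import *
import pickle
c=pickle.load(open("w4.pkl","rb"));print(onz(c,228,165,22).round(1),onz(c,415,167,22).round(1))
E
```

```text
[379.1 436.8  22. ] [513.  429.8  22. ]
```

Request:
play_rows([
  [[-1, 0.025, 0.002, 0, 0], [-1, 0.02, 0, 0, 0], [-1, 0.005, 0, 0, 0], [-1, 0.003, 0, 0, 0], [-1, 0.003, 0, 0, 0], [-1, 0.002, 0, 0, 0], [-1, 0, 0, 0, 0]],
])

```text
time: 5.15
position: [443.2, 385.9, 104.9]
eef_rot: [[0.001, 0.999, -0.043], [0.001, -0.043, -0.999], [-1.0, 0.001, -0.001]]
wrist_force: [-0.1, 0.4, -0.2]
finger_gap: 21.3
```

Request:
play_rows([
  [[-1, 0.001, 0, 0, 0], [-1, 0, 0, 0, 0]],
])

```text
time: 5.35
position: [443.3, 386.0, 104.9]
eef_rot: [[0.002, 0.999, -0.043], [0.001, -0.043, -0.999], [-1.0, 0.002, -0.001]]
wrist_force: [-3.0, -2.4, 11.5]
finger_gap: 21.4
```

Contact. Release, then rise.

Request:
play_rows([
  [[1, 0, 0, 0, 0], [1, 0, 0, 0, 0], [1, 0, 0, 0, 0], [1, 0, 0, 0, 0], [1, 0, 0, 0, 0], [1, -0.02, 0, 0, 0], [1, -0.04, 0, 0, 0], [1, -0.04, 0, 0, 0], [1, -0.04, 0, 0, 0], [1, -0.03, 0, 0, 0], [1, 0, 0, 0, 0]],
])

```text
time: 6.45
position: [444.5, 386.8, 277.8]
eef_rot: [[0.006, 0.999, -0.043], [0.004, -0.043, -0.999], [-1.0, 0.006, -0.004]]
wrist_force: [-0.4, 0.9, -0.5]
finger_gap: 85.6
```

```bash
python3 - <<'E'
from h import *
import pickle
c=cam("wrist");pickle.dump(c,open("w5.pkl","wb"));cv2.imwrite("pics/w5.png",c["image"]);s=env.observe();print(s["position"],s["joint_positions"],s["finger_gap"],s["time"])
acc=[]
for _ in range(4): c=cam("scene");acc.append(c["image"].astype(float))
im=np.mean(acc,0).astype(np.uint8);c["image"]=im;pickle.dump(c,open("s5.pkl","wb"))
cv2.imwrite("pics/s5.png",cv2.resize(im[200:290,220:310],(720,720)[:2] if 0 else (600,600),interpolation=cv2.INTER_CUBIC))
cv2.imwrite("pics/s5b.png",im)
E
```

```text
[443.72991692 386.32059511 275.30068182] [ 3.39260202e+01  2.29823718e+01  3.29598326e+00  7.00854905e+01
 -4.73374191e-04  1.26388503e+02] 85.24478787790454 6.5
```

View pics/w5.png

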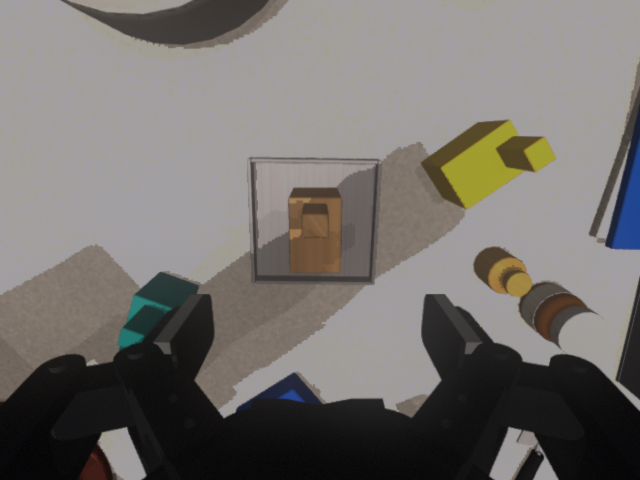

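View pics/s5.png

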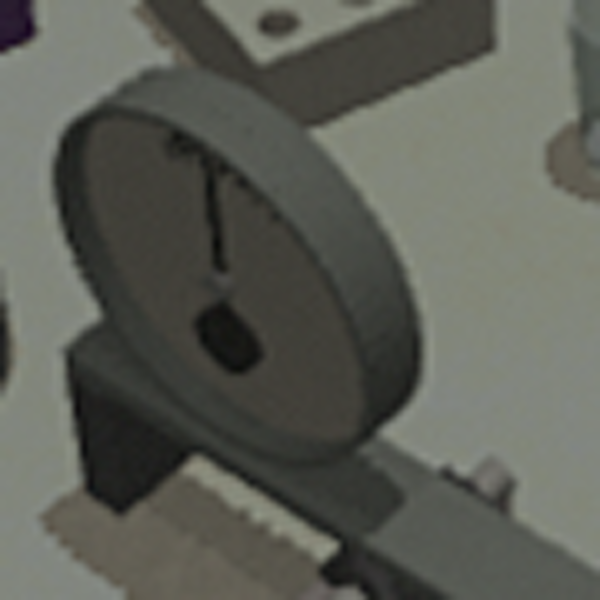

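View pics/s5b.png

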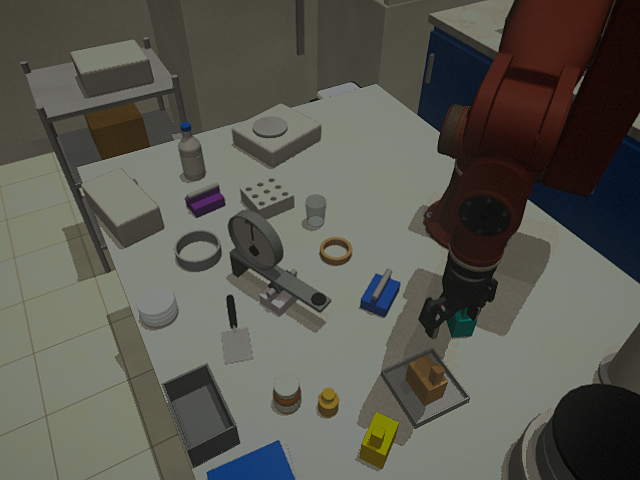

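Chock stands upright and centred in the tray (wrist view, tray 250–380 × 157–283, post top at (315,220)). In the scene view the dial's pointer is at (251,225) and the mark at (248,222). That is too coarse to use, so I'll fly the wrist camera round to face the dial.

Request:
play_rows([
  [[-1, 0, 0.029, 0.035, 0], [-1, 0, 0.029, 0.035, 0], [-1, 0, 0.029, 0.035, 0], [-1, 0, 0.029, 0.035, 0], [-1, 0, 0.029, 0.035, 0], [-1, 0, 0.029, 0.035, 0], [-1, 0, 0.029, 0.035, 0], [-1, 0, 0.029, 0.035, 0], [-1, 0, 0.029, 0.035, 0], [-1, 0, 0.028, 0.034, 0], [-1, 0, 0, 0, 0]],
])

```text
time: 7.8
position: [718.3, 19.3, 270.0]
eef_rot: [[-0.003, 0.999, -0.048], [-0.001, -0.048, -0.999], [-1.0, -0.003, 0.001]]
wrist_force: [-0.9, -0.0, 0.4]
finger_gap: -0.3
```

Request:
play_rows([
  [[-1, 0, 0, 0, -0.149], [-1, 0, 0, 0, -0.149], [-1, 0, 0, 0, -0.149], [-1, 0, 0, 0, -0.149], [-1, 0, 0, 0, -0.149], [-1, 0, 0, 0, -0.149], [-1, 0, 0, 0, -0.149], [-1, 0, 0, 0, -0.149], [-1, 0, 0, 0, -0.149], [-1, 0, 0, 0, -0.149], [-1, 0, 0, 0, -0.149], [-1, 0, 0, 0, -0.149]],
])

```text
time: 9.0
position: [715.9, 25.1, 271.9]
eef_rot: [[-0.002, -0.18, 0.984], [0.0, 0.984, 0.18], [-1.0, 0.001, -0.002]]
wrist_force: [0.5, 0.6, -1.1]
finger_gap: 0.1
```

Request:
play_rows([
  [[-1, 0, 0, 0, -0.149], [-1, 0, 0, 0, -0.149], [-1, 0, 0, 0, -0.149], [-1, 0, 0, 0, -0.149], [-1, 0, 0, 0, -0.149], [-1, 0, 0, 0, -0.149], [-1, 0, 0, 0, -0.149], [-1, 0, 0, 0, -0.149], [-1, 0, 0, 0, -0.149], [-1, 0, 0, 0, -0.149], [-1, 0, 0, 0, -0.149], [-1, 0, 0, 0, -0.14]],
])

```text
time: 10.2
position: [715.9, 25.1, 271.9]
eef_rot: [[-0.002, -0.925, -0.379], [0.0, -0.379, 0.925], [-1.0, 0.002, 0.001]]
wrist_force: [-0.4, -0.8, 0.0]
finger_gap: 0.4
```

```bash
python3 - <<'E'
from h import *
import pickle
c=cam("wrist");pickle.dump(c,open("w6.pkl","wb"));cv2.imwrite("pics/w6.png",c["image"]);s=env.observe();print(s["position"],s["eef_rot"].round(3),s["joint_positions"],s["time"],c["wfc"].round(2))
E
```

```text
[715.95938686  25.04963792 271.95453686] [[-0.002 -0.922 -0.387]
 [ 0.    -0.387  0.922]
 [-1.     0.002  0.001]] [-3.83910600e+00  3.93950550e+01  3.03531267e+01  8.10834947e+01
  5.83017031e-03 -1.16584742e+02] 10.25 [[-9.2000e-01  3.6000e-01  1.1000e-01  7.4380e+02]
 [-3.8000e-01 -8.9000e-01 -2.6000e-01 -4.0200e+01]
 [ 0.0000e+00 -2.8000e-01  9.6000e-01  3.8996e+02]
 [ 0.0000e+00  0.0000e+00  0.0000e+00  1.0000e+00]]
```

View pics/w6.png

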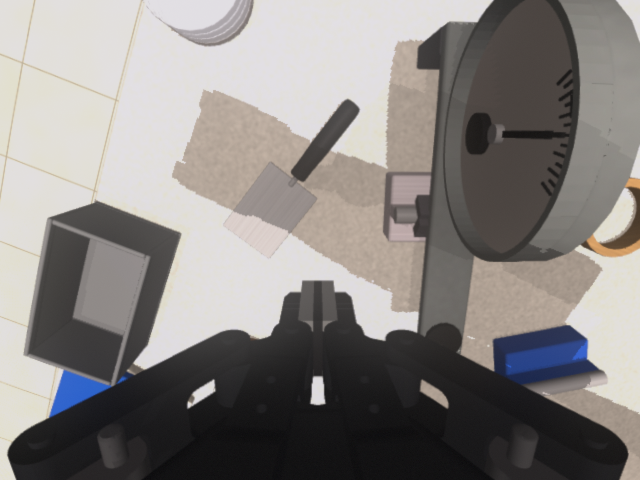

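```bash
python3 - <<'E'
from h import *
import pickle
c=pickle.load(open("w6.pkl","rb"));im=c["image"][40:220,450:610];im=np.clip(im*1.6,0,255).astype(np.uint8)
cv2.imwrite("pics/w6c.png",cv2.resize(im,None,fx=3.33,fy=3.33,interpolation=cv2.INTER_CUBIC))
E
```

```text
(no output)
```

View pics/w6c.png

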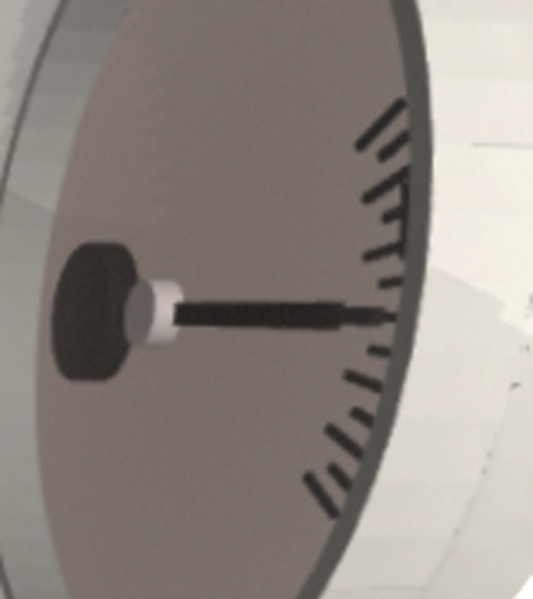

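```bash
python3 - <<'E'
from h import *
import pickle
c=pickle.load(open("w6.pkl","rb"))
g=lambda x,y:(450+x/3.33,40+y/3.33)
pad=np.array([557.2,93,92])
for psi in(21.5,23.5):
  a=np.radians(psi);n=np.array([np.cos(a),np.sin(a),0]);yv=np.array([-np.sin(a),np.cos(a),0])
  O=pad-118*yv;O[2]=60
  for xf in(14,18):
    P=O+n*xf-75*yv;P[2]=166
    def ang(p,full=False):
        o,d=ray(c,*g(*p));q=o+d*((P-o)@n)/(d@n)-P
        y,z=q@yv,q[2];return round(np.arctan2(-y,z),3),round(np.hypot(y,z),1)
    print(psi,xf,"tip",ang((342,315)),"tick0",ang((372,315)),ang((393,318)))
    for nm,pts in dict(ticksin=[(357,150),(378,158),(362,201),(385,220),(366,258),(380,284),(370,350),(347,375),(355,412),(328,430),(340,480),(307,477)],ticksout=[(404,100),(408,135),(405,172),(402,212),(395,253),(400,282),(388,353),(378,388),(372,428),(360,455),(348,486),(333,516)],sliver=[(407,175),(405,262)]).items():
        print("  ",nm,[ang(p) for p in pts])
E
python3 - <<'E'
import cv2,pickle,numpy as np
c=pickle.load(open("w6.pkl","rb"));im=c["image"][60:145,545:590];im=np.clip(im*2.0,0,255).astype(np.uint8)
cv2.imwrite("pics/w6d.png",cv2.resize(im,None,fx=7,fy=7,interpolation=cv2.INTER_CUBIC))
E
```

```text
21.5 14 tip (np.float64(0.019), np.float64(54.2)) tick0 (np.float64(0.018), np.float64(60.7)) (np.float64(0.012), np.float64(65.1))
   ticksin [(np.float64(0.425), np.float64(56.4)), (np.float64(0.368), np.float64(60.3)), (np.float64(0.291), np.float64(56.8)), (np.float64(0.221), np.float64(61.5)), (np.float64(0.15), np.float64(58.0)), (np.float64(0.084), np.float64(61.5)), (np.float64(-0.057), np.float64(61.7)), (np.float64(-0.122), np.float64(58.1)), (np.float64(-0.194), np.float64(62.0)), (np.float64(-0.262), np.float64(57.6)), (np.float64(-0.342), np.float64(64.0)), (np.float64(-0.397), np.float64(57.2))]
   ticksout [(np.float64(0.446), np.float64(66.2)), (np.float64(0.37), np.float64(66.2)), (np.float64(0.3), np.float64(65.3)), (np.float64(0.222), np.float64(64.7)), (np.float64(0.143), np.float64(63.8)), (np.float64(0.082), np.float64(65.4)), (np.float64(-0.058), np.float64(65.5)), (np.float64(-0.129), np.float64(65.2)), (np.float64(-0.208), np.float64(66.4)), (np.float64(-0.269), np.float64(65.9)), (np.float64(-0.34), np.float64(66.1)), (np.float64(-0.416), np.float64(65.9))]

[... 2962 characters left out ...]
8)), (np.float64(-0.179), np.float64(72.4)), (np.float64(-0.246), np.float64(77.5)), (np.float64(-0.277), np.float64(71.0))]
   ticksout [(np.float64(0.328), np.float64(81.3)), (np.float64(0.275), np.float64(81.6)), (np.float64(0.225), np.float64(80.9)), (np.float64(0.169), np.float64(80.5)), (np.float64(0.111), np.float64(79.7)), (np.float64(0.068), np.float64(81.0)), (np.float64(-0.034), np.float64(80.7)), (np.float64(-0.087), np.float64(80.1)), (np.float64(-0.146), np.float64(80.7)), (np.float64(-0.192), np.float64(79.8)), (np.float64(-0.246), np.float64(79.3)), (np.float64(-0.305), np.float64(78.5))]
   sliver [(np.float64(0.219), np.float64(81.3)), (np.float64(0.095), np.float64(81.6))]
```

View pics/w6d.png

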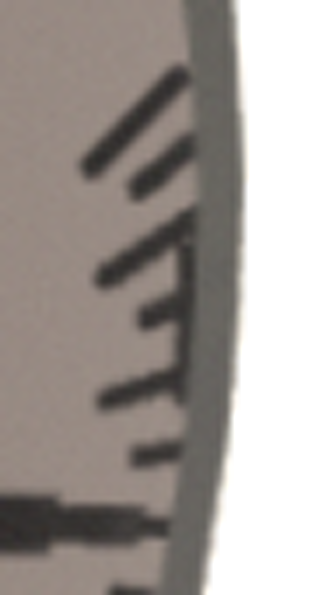

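```bash
python3 - <<'E'
from h import *
import pickle
c=pickle.load(open("w6.pkl","rb"))
M=np.array(c["mount"]);K=c["K"]
a=np.radians(22);n=np.array([np.cos(a),np.sin(a),0]);yv=np.array([-np.sin(a),np.cos(a),0]);O=np.array([557.2,93,60])-118*yv
piv=O+14*n-75*yv;piv[2]=166
mk=lambda t,r:piv+r*(-np.sin(t)*yv+np.cos(t)*np.array([0,0,1]))
for phi in(202,225,240,250):
  p=np.radians(phi);R=np.stack([[0,0,-1.],[np.cos(p),np.sin(p),0],[np.sin(p),-np.cos(p),0]],1)
  for d in(130,160):
   for h in(90,120):
    for along in(0,):
      cam_t=piv+d*n+along*yv;cam_t[2]=236+h
      t=cam_t-R@M[:3,3]
      W=np.eye(4);W[:3,:3]=R;W[:3,3]=t;cc=dict(c,wfc=W@M)
      print(phi,d,h,t.round(0),[proj(cc,x).round(0) for x in(piv,mk(.24,66),mk(-.4,66))])
E
```

```text
202 130 90 [736.  33. 208.] [array([608., 137.]), array([790.,  85.]), array([738., 227.])]
202 130 120 [736.  33. 238.] [array([564., 136.]), array([690.,  93.]), array([655., 207.])]
202 160 90 [764.  45. 208.] [array([669., 138.]), array([868.,  93.]), array([815., 227.])]
202 160 120 [764.  45. 238.] [array([618., 137.]), array([763.,  97.]), array([723., 208.])]
225 130 90 [712.  18. 208.] [array([565., 245.]), array([727., 263.]), array([638., 365.])]
225 130 120 [712.  18. 238.] [array([530., 229.]), array([645., 236.]), array([579., 321.])]
225 160 90 [740.  29. 208.] [array([614., 267.]), array([787., 296.]), array([700., 390.])]
225 160 120 [740.  29. 238.] [array([573., 249.]), array([701., 264.]), array([633., 344.])]
240 130 90 [701.   3. 208.] [array([521., 300.]), array([659., 353.]), array([559., 427.])]
240 130 120 [701.   3. 238.] [array([493., 277.]), array([594., 310.]), array([516., 374.])]
240 160 90 [729.  14. 208.] [array([559., 332.]), array([705., 396.]), array([607., 463.])]
240 160 120 [729.  14. 238.] [array([527., 305.]), array([636., 348.]), array([559., 407.])]
250 130 90 [696.  -9. 208.] [array([486., 330.]), array([607., 401.]), array([502., 458.])]
250 130 120 [696.  -9. 238.] [array([464., 303.]), array([553., 350.]), array([469., 400.])]
250 160 90 [724.   3. 208.] [array([517., 366.]), array([643., 448.]), array([542., 499.])]
250 160 120 [724.   3. 238.] [array([491., 336.]), array([587., 393.]), array([505., 438.])]
```

Request:
play_rows([
  [[-1, 0.02, 0.009, -0.007, 0], [-1, 0.02, 0.009, -0.007, 0], [-1, 0, 0, 0, -0.138], [-1, 0, 0, 0, -0.138], [-1, 0, 0, 0, -0.138], [-1, 0, 0, 0, -0.138], [-1, 0, 0, 0, -0.138], [-1, 0, 0, 0, 0]],
])

```text
time: 11.05
position: [704.6, 5.2, 232.4]
eef_rot: [[-0.002, -0.478, -0.878], [0.0, -0.878, 0.478], [-1.0, 0.001, 0.001]]
wrist_force: [0.6, 0.1, 0.6]
finger_gap: 0.2
```

```bash
python3 - <<'E'
from h import *
import pickle
c=cam("wrist");pickle.dump(c,open("w7.pkl","wb"));cv2.imwrite("pics/w7.png",c["image"]);s=env.observe();print(s["position"],s["eef_rot"].round(3),s["time"])
im=c["image"][220:380,440:640];cv2.imwrite("pics/w7c.png",cv2.resize(np.clip(im*1.7,0,255).astype(np.uint8),None,fx=3.75,fy=3.75,interpolation=cv2.INTER_CUBIC))
E
```

```text
[704.63714846   5.1933314  232.49491964] [[-0.001 -0.482 -0.876]
 [ 0.    -0.876  0.482]
 [-1.     0.     0.001]] 11.1
```

View pics/w7.png

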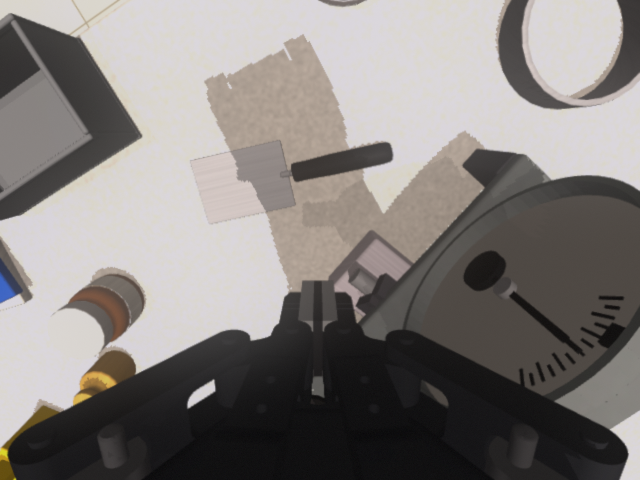

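View pics/w7c.png

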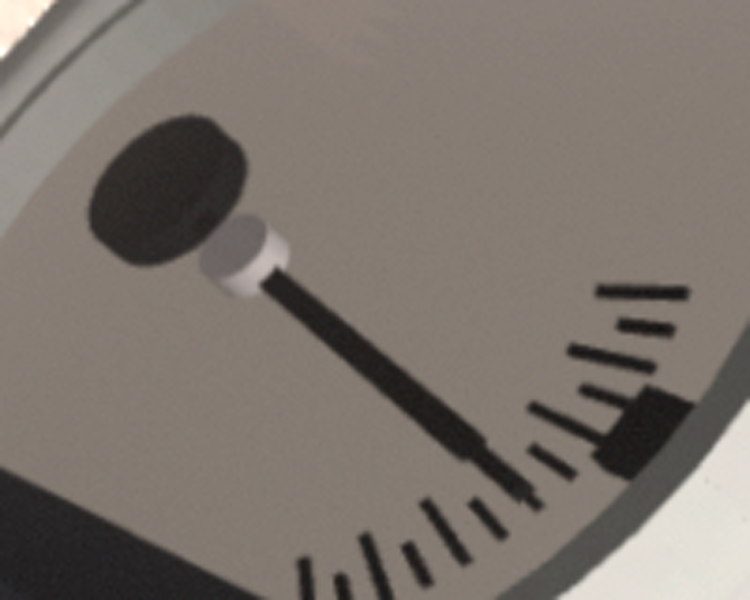

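```bash
cat > fit.py <<'E'
from h import *
import pickle
from scipy.optimize import least_squares
c=pickle.load(open("w7.pkl","rb"));g=lambda p:(440+p[0]/3.75,220+p[1]/3.75)
I={6:(597,291),5:(618,323),4:(570,350),3:(582,388),2:(531,406),1:(532,448),-1:(473,503),-2:(425,500),-3:(406,545),-4:(365,536)}
Oo={6:(689,294),5:(674,331),4:(655,368),2:(600,440),1:(573,475),0:(538,507),-1:(503,535),-2:(467,561),-3:(429,585)}
def pl(x,p):
    a=np.radians(x[0]);n=np.array([np.cos(a),np.sin(a),0]);yv=np.array([-np.sin(a),np.cos(a),0]);P=x[1:4]
    o,d=ray(c,*g(p));q=o+d*((P-o)@n)/(d@n)-P;y,z=q@yv,q[2];return np.arctan2(-y,z),np.hypot(y,z)
a=np.radians(22);n=np.array([np.cos(a),np.sin(a),0]);yv=np.array([-np.sin(a),np.cos(a),0])
P0=np.array([557.2,93,60])-118*yv+15*n-75*yv;P0[2]=166
def res(x,full=0):
    s,rl,rs,ro=x[4:];r=[]
    for k,p in I.items():
        t,R=pl(x,p);r+=[(t-k*s)*60,R-(rl if k%2==0 else rs)]
    for k,p in Oo.items():
        t,R=pl(x,p);r+=[(t-k*s)*60,R-ro]
    r=np.array(r)/0.4
    return np.concatenate([r,(x[1:4]-P0)/4,[(x[0]-22)/1.5]])
f=least_squares(res,[22,*P0,.0873,60,62,68],x_scale=[1,1,1,1,.01,1,1,1])
x=f.x;print(x.round(4),P0.round(1),"rms",np.sqrt(np.mean(res(x)[:-4]**2))*.4)
for nm,p in dict(m1=(595,455),m2=(648,385),mo1=(630,479),mo2=(694,406),tip=(528,497),ptr=(475,445)).items():print(nm,[round(float(v),4) for v in pl(x,p)])
E
python3 fit.py
```

```text
[ 2.259110e+01  6.397103e+02 -8.308820e+01  1.696239e+02  8.260000e-02
  4.913850e+01  5.302500e+01  5.892270e+01] [643.4 -80.3 166. ] rms 0.11913954111476455
m1 [0.1357, 59.3366]
m2 [0.2967, 59.3816]
mo1 [0.1288, 64.1548]
mo2 [0.2839, 64.8754]
tip [0.0004, 57.1601]
ptr [0.0131, 47.4186]
```

```bash
cat > fit2.py <<'E'
from h import *
import pickle
from scipy.optimize import least_squares
exec(open("fit.py").read().split("f=least")[0])
c7=c;g7=g;c6=pickle.load(open("w6.pkl","rb"));g6=lambda p:(450+p[0]/3.33,40+p[1]/3.33)
ks=[6,5,4,3,2,1,-1,-2,-3,-4,-5,-6]
i6=dict(zip(ks,[(357,150),(378,158),(362,201),(385,220),(366,258),(380,284),(370,350),(347,375),(355,412),(328,430),(340,480),(307,477)]))
def angs(x,c,p):
    a=np.radians(x[0]);n=np.array([np.cos(a),np.sin(a),0]);yv=np.array([-np.sin(a),np.cos(a),0]);P=x[1:4]
    o,d=ray(c,*p);q=o+d*((P-o)@n)/(d@n)-P;y,z=q@yv,q[2];return np.arctan2(-y,z),np.hypot(y,z)
def res2(x):
    s,rl,rs,ro=x[4:8];r=[]
    for k,p in I.items():
        t,R=angs(x,c7,g7(p));r+=[(t-k*s)*60,R-(rl if k%2==0 else rs)]
    for k,p in Oo.items():
        t,R=angs(x,c7,g7(p));r+=[(t-k*s)*60,R-ro]
    xx=x.copy();xx[1:4]+=x[8:11]
    for k,p in i6.items():
        if k==-5: continue
        t,R=angs(xx,c6,g6(p));r+=[(t-k*s)*60,R-(rl if k%2==0 else rs)]
    return np.concatenate([np.array(r)/.4,x[8:11]/1.5,(x[1:4]-P0)/6,[(x[0]-22)/1.5]])
f=least_squares(res2,[22,*P0,.0873,60,62,68,0,0,0],x_scale=[1,1,1,1,.01,1,1,1,1,1,1]);x=f.x
print(x.round(4),np.sqrt(np.diag(np.linalg.inv(f.jac.T@f.jac))).round(4),"cost",f.cost)
for nm,p in dict(m1=(595,455),m2=(648,385),tip=(528,497)).items():print(nm,[round(float(v),4) for v in angs(x,c7,g7(p))])
E
python3 fit2.py
```

```text
[ 2.266730e+01  6.381301e+02 -8.375960e+01  1.684497e+02  8.420000e-02
  4.874580e+01  5.268350e+01  5.863760e+01 -6.377000e-01  1.493000e-01
  6.948000e-01] [2.4550e-01 2.7285e+00 1.1713e+00 3.8574e+00 2.7000e-03 1.7090e+00
 1.7855e+00 1.8396e+00 8.7040e-01 4.2610e-01 1.1556e+00] cost 5.858317301907137
m1 [0.1382, 59.0309]
m2 [0.3018, 59.1238]
tip [0.0004, 56.808]
```

Request:
play_rows([
  [[-1, 0, 0, 0, 0.134], [-1, 0, 0, 0, 0.134], [-1, 0, 0, 0, 0.134], [-1, 0, 0, 0, 0.134], [-1, 0, 0, 0, 0.132], [-1, 0, 0, 0.046, 0], [-1, 0, 0, 0.046, 0], [-1, 0, 0, 0.046, 0], [-1, 0, 0.034, 0, 0], [-1, 0, 0.034, 0, 0], [-1, 0, 0.034, 0, 0], [-1, 0, 0, 0, 0]],
])

```text
time: 12.3
position: [552.8, 90.9, 233.0]
eef_rot: [[-0.004, -0.922, -0.388], [-0.0, -0.388, 0.922], [-1.0, 0.004, 0.001]]
wrist_force: [-0.3, 0.0, -0.3]
finger_gap: -0.0
```

```bash
python3 - <<'E'
from h import *
import pickle
s=env.observe();print(s["position"],s["eef_rot"].round(3),s["time"],s["wrist_force"])
c=cam("wrist");cv2.imwrite("pics/w8.png",c["image"])
c=cam("scene");cv2.imwrite("pics/s8.png",c["image"])
E
```

```text
[552.81580447  90.93389426 232.96244048] [[-0.004 -0.922 -0.388]
 [-0.    -0.388  0.922]
 [-1.     0.004  0.001]] 12.3 [-0.32249255  0.04338462 -0.26419512]
```

View pics/w8.png

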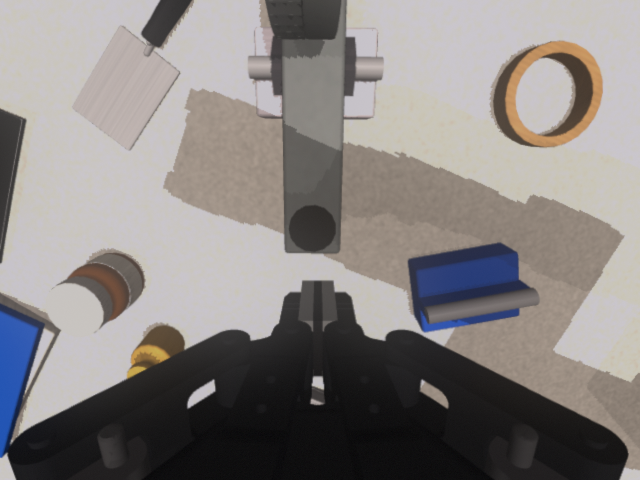

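View pics/s8.png

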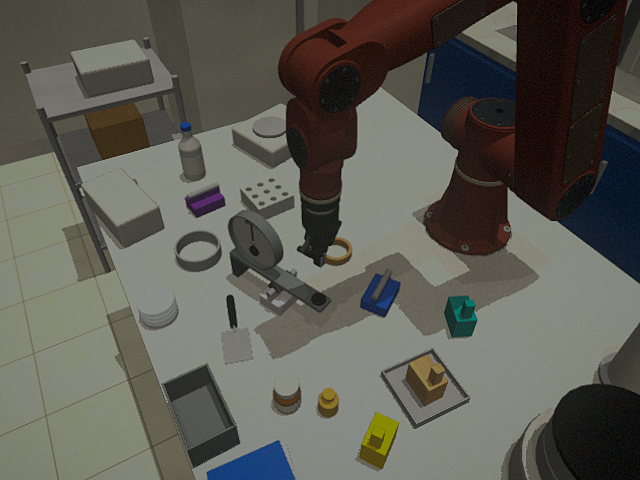

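```bash
python3 - <<'E'
from h import *
s=env.observe();c=env.read_camera("wrist")
T=np.eye(4);T[:3,:3]=s["eef_rot"];T[:3,3]=s["position"];c["wfc"]=T@np.array(c["mount"])
g=cv2.cvtColor(c["image"],cv2.COLOR_BGR2GRAY)[200:260,285:342];m=(g<75).astype(np.uint8)
n,l,st,ce=cv2.connectedComponentsWithStats(m);k=1+np.argmax(st[1:,4]);print(st[k],ce[k]+[285,200])
p=onz(c,*(ce[k]+[285,200]),92);print("pad",p.round(1),"tool d",(np.array(s["eef_rot"]).T@(p-s["position"])).round(1))
a,b=onz(c,250,68,66),onz(c,383,68,66);print("bar mid",((a+b)/2).round(1),np.degrees(np.arctan2(*(a-b)[[1,0]])),((p-(a+b)/2)[:2]@[-.385,.923]).round(1))
E
```

```text
[  10    6   47   47 1735] [318.10201729 228.89394813]
pad [557.7  90.8  92. ] tool d [141.6  -0.4  -1. ]
bar mid [604.5 -16.4  66. ] 22.954276990193303 117.0
```

Request:
play_rows([
  [[-1, 0.04, 0, -0.001, 0], [-1, 0.04, 0, 0, 0], [-1, 0.028, 0, 0, 0], [-1, 0, 0, 0, 0], [-1, 0, 0, 0, 0]],
])

```text
time: 12.95
position: [558.2, 90.9, 125.6]
eef_rot: [[-0.0, -0.92, -0.393], [0.0, -0.393, 0.92], [-1.0, 0.0, 0.0]]
wrist_force: [-0.1, 0.2, -0.2]
finger_gap: 0.3
```

Request:
play_rows([
  [[-1, 0.004, 0, 0, 0], [-1, 0.004, 0, 0, 0], [-1, 0, 0, 0, 0], [-1, 0, 0, 0, 0]],
])

```text
time: 13.35
position: [557.7, 90.7, 117.8]
eef_rot: [[0.001, -0.919, -0.393], [-0.0, -0.393, 0.919], [-1.0, -0.001, -0.0]]
wrist_force: [0.0, 0.2, 0.3]
finger_gap: 0.0
```

```bash
python3 - <<'E'
from h import *
s=env.observe();print(s["position"],s["eef_rot"].round(3),s["time"],s["wrist_force"])
c=cam("side");cv2.imwrite("pics/i9.png",cv2.resize(c["image"][190:310,270:430],None,fx=5,fy=5,interpolation=cv2.INTER_CUBIC))
E
```

```text
[557.66697308  90.69521452 117.79607812] [[ 0.001 -0.919 -0.393]
 [-0.    -0.393  0.919]
 [-1.    -0.001 -0.   ]] 13.35 [0.02074937 0.19296051 0.27354832]
```

View pics/i9.png

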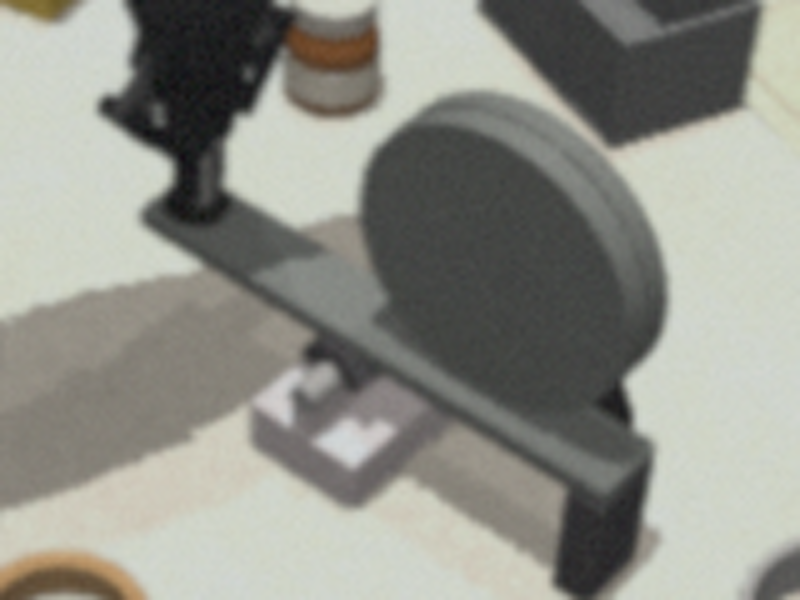

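Fingertips sit just over the pad. I'll press down slowly, about 1.5 mm per row.

Request:
play_rows([
  [[-1, 0.001, 0, 0, 0], [-1, 0.001, 0, 0, 0], [-1, 0.001, 0, 0, 0], [-1, 0, 0, 0, 0]],
])

```text
time: 13.8
position: [557.6, 91.2, 114.8]
eef_rot: [[0.001, -0.919, -0.394], [0.001, -0.394, 0.919], [-1.0, -0.001, 0.001]]
wrist_force: [-2.1, 2.5, 7.1]
finger_gap: 0.3
```

Request:
play_rows([
  [[-1, 0.002, 0, 0, 0], [-1, 0.002, 0, 0, 0], [-1, 0.002, 0, 0, 0], [-1, 0.002, 0, 0.001, 0], [-1, 0, 0, 0, 0]],
])

```text
time: 14.3
position: [557.1, 92.3, 106.6]
eef_rot: [[0.0, -0.919, -0.394], [0.001, -0.394, 0.919], [-1.0, -0.001, 0.001]]
wrist_force: [-1.5, 4.5, 5.9]
finger_gap: 0.3
```

Request:
play_rows([
  [[-1, 0.002, 0, 0.001, 0], [-1, 0.002, 0, 0, 0], [-1, 0.002, 0, 0.001, 0], [-1, 0.002, 0, 0, 0], [-1, 0.002, 0, 0.001, 0], [-1, 0, 0, 0, 0], [-1, 0, 0, 0, 0], [-1, 0, 0, 0, 0]],
])

```text
time: 15.1
position: [556.4, 94.1, 96.7]
eef_rot: [[0.001, -0.919, -0.393], [-0.0, -0.393, 0.919], [-1.0, -0.001, -0.001]]
wrist_force: [-0.1, -1.5, 5.3]
finger_gap: -0.3
```

```bash
cat > look.py <<'E'
from h import *
import sys,pickle
n=sys.argv[1];s=env.observe();print(s["position"],s["time"],s["wrist_force"])
acc=[]
for _ in range(6): c=cam("scene");acc.append(c["image"].astype(float))
c["image"]=np.mean(acc,0);pickle.dump(c,open(n+".pkl","wb"))
im=np.clip(c["image"][200:290,220:345]*1.5,0,255).astype(np.uint8);cv2.imwrite(f"pics/{n}.png",cv2.resize(im,None,fx=6,fy=6,interpolation=cv2.INTER_CUBIC))
E
python3 look.py s10
```

```text
[556.36658291  94.12653006  96.69066701] 15.1 [-0.11329834 -1.53016827  5.33886107]
```

View pics/s10.png

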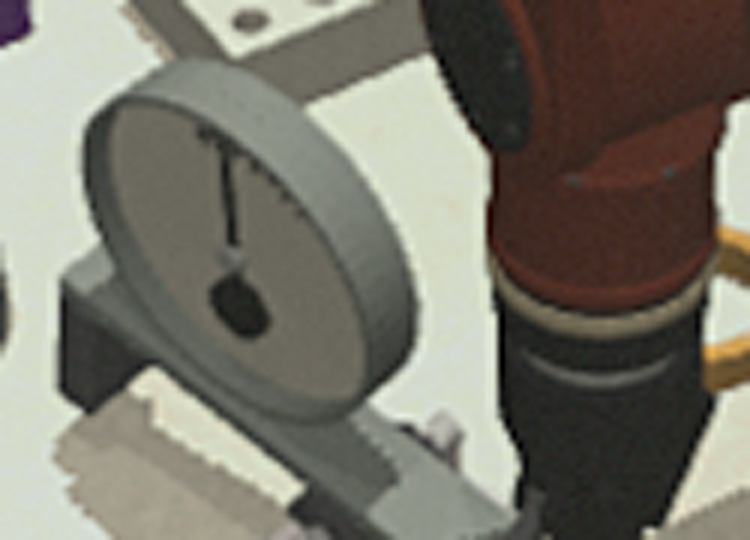

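Request:
play_rows([
  [[-1, 0.001, 0, 0, 0], [-1, 0.001, 0, 0.001, 0], [-1, 0.001, 0, 0, 0], [-1, 0.001, 0, 0, 0], [-1, 0, 0, 0, 0], [-1, 0, 0, 0, 0], [-1, 0, 0, 0, 0], [-1, 0, 0, 0, 0], [-1, 0, 0, 0, 0], [-1, 0, 0, 0, 0], [-1, 0, 0, 0, 0], [-1, 0, 0, 0, 0]],
])

```text
time: 16.6
position: [555.4, 95.4, 92.3]
eef_rot: [[-0.0, -0.919, -0.394], [0.0, -0.394, 0.919], [-1.0, 0.0, 0.0]]
wrist_force: [1.0, 0.7, 4.7]
finger_gap: -0.0
```

```bash
python3 look.py s11; python3 - <<'E'
import pickle,cv2,numpy as np
t=[]
for n in("s5","s10","s11"):
    im=pickle.load(open(f"{n}.pkl","rb"))["image"].astype(float)[212:256,238:273]
    t.append(cv2.resize(np.clip(im*2,0,255).astype(np.uint8),(265,333),interpolation=cv2.INTER_CUBIC))
cv2.imwrite("pics/cmp.png",np.hstack(t))
E
```

```text
[555.37184148  95.3670929   92.30647884] 16.6 [0.99789869 0.69090163 4.73585125]
```

View pics/cmp.png

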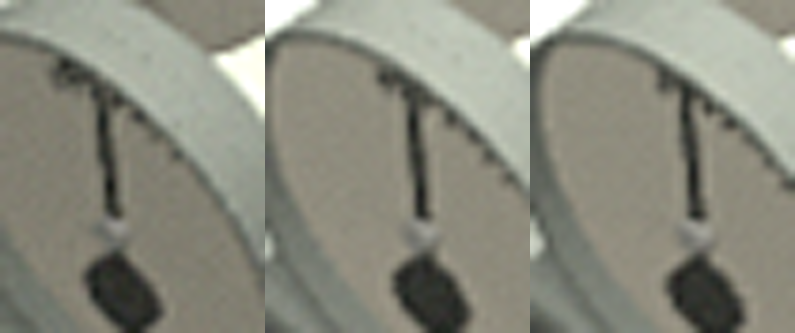

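```bash
cat > ov.py <<'E'
from h import *
import pickle,sys
a=np.radians(22.6);n=np.array([np.cos(a),np.sin(a),0]);yv=np.array([-np.sin(a),np.cos(a),0]);Z=np.array([0,0,1.])
O=np.array([557.5,91,60])-118*yv;O[2]=60
def G(x,y,z,t): return O+x*n+(y*np.cos(t)+z*np.sin(t))*yv+(z*np.cos(t)-y*np.sin(t))*Z
def dial(r,ang,t,x): return G(x,-75-r*np.sin(ang),106+r*np.cos(ang),t)
out=[]
for nm,t in(("s5",0),("s10",.187),("s11",.2255)):
    c=pickle.load(open(nm+".pkl","rb"));x0,y0=232,204;S=7.0
    im=cv2.resize(np.clip(c["image"][y0:y0+56,x0:x0+38]*2,0,255).astype(np.uint8),None,fx=S,fy=S,interpolation=cv2.INTER_CUBIC)
    # shift so pivot hub aligns: args
    off=np.array([float(v) for v in sys.argv[1:3]])
    P=lambda X:(((proj(c,X)+off-[x0,y0]+.5)*S).round().astype(int)).tolist()
    cv2.circle(im,P(dial(0,0,t,18)),3,(0,0,255),1)
    s=float(sys.argv[3])
    for k in range(-4,7): cv2.circle(im,P(dial(60,k*s,t,13)),2,(0,255,0),1)
    cv2.circle(im,P(dial(60,2.617*s,t,13)),4,(0,0,255),1)
    cv2.circle(im,P(dial(60,t,t,15)),3,(255,100,0),1)
    out.append(im)
cv2.imwrite("pics/"+sys.argv[4],np.hstack(out))
E
python3 ov.py 0 0 0.0873 ov1.png
```

```text
(no output)
```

View pics/ov1.png

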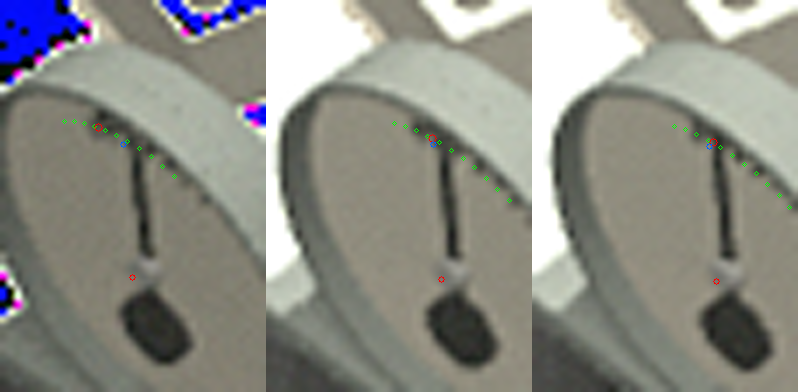

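```bash
sed -i 's/S=7.0/S=14.0/; s/y0:y0+56,x0:x0+38/y0:y0+36,x0+2:x0+34/; s/x0,y0=232,204/x0,y0=234,208/' ov.py; sed -i 's/x0+2:x0+34/x0:x0+19+0/; s/\*2,0,255/*2.6,0,255/' ov.py; sed -i 's/x0,y0=234,208/x0,y0=243,212/' ov.py; python3 ov.py 2.1 -1.3 0.0873 ov2.png; python3 - <<'E'
import cv2,pickle,numpy as np
t=[]
for n in("s5","s10","s11"):
    im=pickle.load(open(f"{n}.pkl","rb"))["image"].astype(float)[212:248,243:262]
    t.append(cv2.resize(np.clip(im*2.6,0,255).astype(np.uint8),None,fx=14,fy=14,interpolation=cv2.INTER_CUBIC))
cv2.imwrite("pics/cmp2.png",np.hstack(t))
E
```

```text
(no output)
```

View pics/ov2.png

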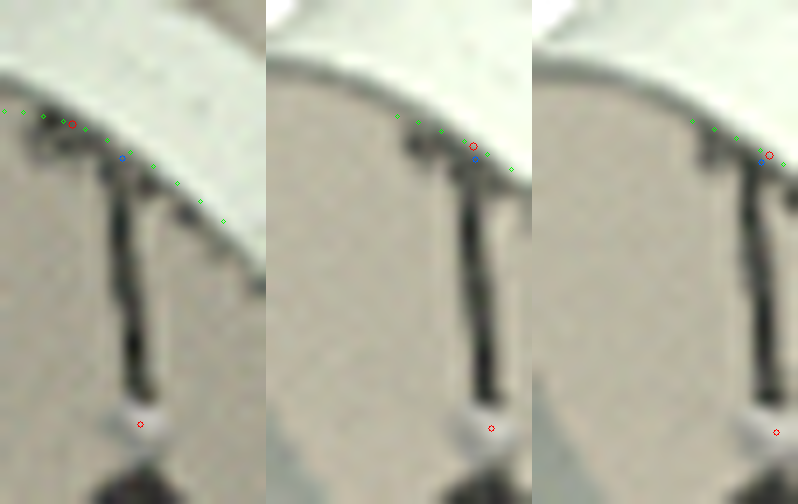

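View pics/cmp2.png

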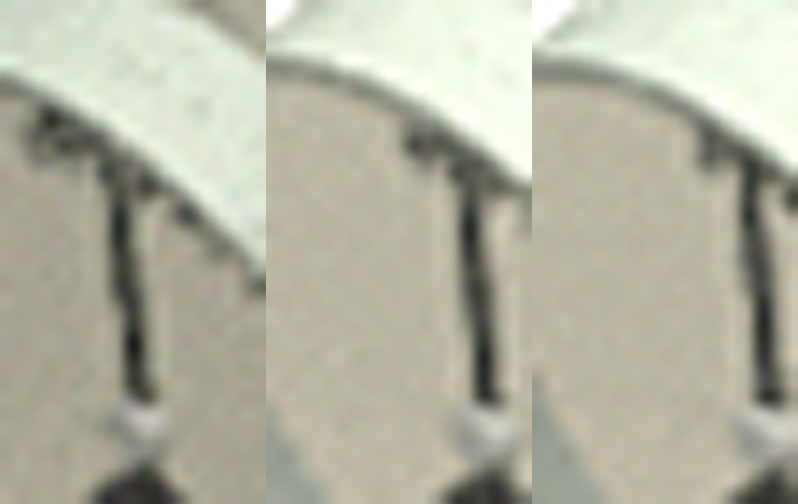

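```bash
cat > ov3.py <<'E'
exec(open("ov.py").read().split("out=[]")[0])
s=.0873;xt,dp=9,float(sys.argv[1]);off=np.array([float(v) for v in sys.argv[2:4]]);out=[]
for nm,t in(("s5",0),("s10",.187),("s11",.2255)):
    c=pickle.load(open(nm+".pkl","rb"));x0,y0,S=243,212,14
    im=cv2.resize(np.clip(c["image"][y0:y0+36,x0:x0+19]*2.6,0,255).astype(np.uint8),None,fx=S,fy=S,interpolation=cv2.INTER_CUBIC)
    P=lambda X:(((proj(c,X)+off-[x0,y0]+.5)*S).round().astype(int)).tolist()
    for k in range(-6,7): cv2.line(im,P(dial(49 if k%2==0 else 53,k*s,t,xt)),P(dial(59,k*s,t,xt)),(0,200,0),1)
    m=2.617*s;q=[dial(r,m+d/r,t,xt) for r,d in((60,-5),(60,5),(65,5),(65,-5))]
    cv2.polylines(im,[np.array([P(v) for v in q])],True,(0,0,255),1)
    cv2.line(im,P(dial(0,0,t,xt+dp)),P(dial(60,t,t,xt+dp)),(255,100,0),1)
    out.append(im)
cv2.imwrite("pics/"+sys.argv[4],np.hstack(out))
E
python3 ov3.py 3 0 0 ov3.png
```

```text
(no output)
```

View pics/ov3.png

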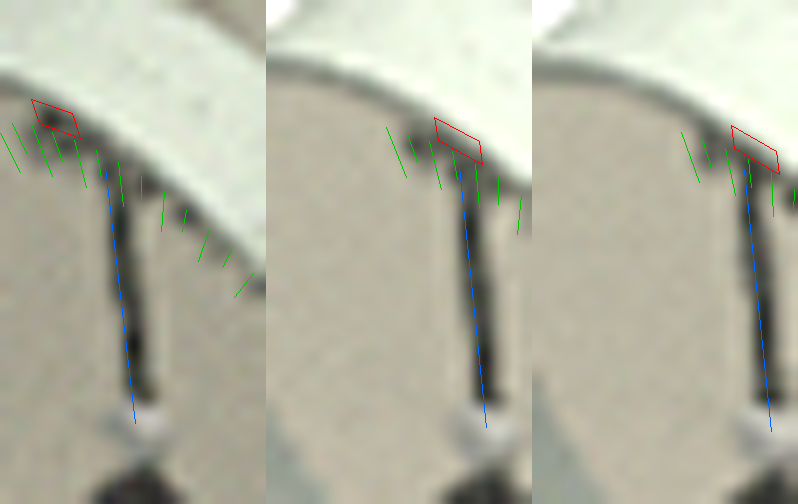

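```bash
cat > tilt.py <<'E'
from h import *
import pickle,sys
from scipy.optimize import brentq
exec(open("ov.py").read().split("out=[]")[0])
A=pickle.load(open("s5.pkl","rb"));g=lambda c:cv2.cvtColor(np.clip(c["image"],0,255).astype(np.float32),cv2.COLOR_BGR2GRAY)
x0,y0,w,h=247,227,16,33
for nm in sys.argv[1:]:
    c=pickle.load(open(nm+".pkl","rb"))
    U=8;up=lambda i:cv2.resize(i,None,fx=U,fy=U,interpolation=cv2.INTER_CUBIC)
    a=up(g(A));b=up(g(c));T=a[y0*U:(y0+h)*U,x0*U:(x0+w)*U];r=b[(y0-12)*U:(y0+h+8)*U,(x0-5)*U:(x0+w+14)*U]
    m=cv2.matchTemplate(r,T,cv2.TM_CCOEFF_NORMED);_,v,_,l=cv2.minMaxLoc(m);d=np.array([l[0]/U-5,l[1]/U-12])
    f=lambda t:proj(c,dial(20*0,0,t,12))-proj(c,dial(0,0,0,12))
    ts=np.linspace(0,.4,801);F=np.array([f(t) for t in ts]);k=np.argmin(np.linalg.norm(F-d,axis=1))
    print(nm,"score",round(v,3),"d",d,"tilt",ts[k].round(4),"resid",(F[k]-d).round(2),"dpx/0.01",((F[k+1]-F[k])*20).round(3))
E
python3 tilt.py s10 s11
```

```text
s10 score 0.975 d [6.    0.375] tilt 0.1855 resid [ 0.01 -0.1 ] dpx/0.01 [0.35  0.057]
s11 score 0.96 d [7.25  0.625] tilt 0.221 resid [ 0.02 -0.12] dpx/0.01 [0.359 0.074]
```

```bash
cat > fit3.py <<'E'
exec(open("fit2.py").read().split("f=least")[0])
a=np.radians(22.6);nn=np.array([np.cos(a),np.sin(a),0]);yy=np.array([-np.sin(a),np.cos(a),0])
O=np.array([557.5,91,60])-118*yy
for sz in(1.,2.):
  for gx in(None,9,14,18):
    def res3(x):
        r=res2(x);r=r[:-4];q=x[1:4]-O
        e=[(x[3]-166)/sz,(q@yy+75)/2,(x[0]-22.6)/.7]
        if gx is not None:e.append((q@nn-gx)/1.)
        return np.concatenate([r,e])
    f=least_squares(res3,[22,*P0,.0873,60,62,68,0,0,0],x_scale=[1,1,1,1,.01,1,1,1,1,1,1]);x=f.x
    sd=np.sqrt(np.diag(np.linalg.inv(f.jac.T@f.jac)))
    m=[angs(x,c7,g7(p)) for p in((595,455),(648,385))]
    print(sz,gx,"psi %.1f z %.1f gx %.1f gy %.1f"%(x[0],x[3],(x[1:4]-O)@nn,(x[1:4]-O)@yy),"s %.4f+-%.4f"%(x[4],sd[4]),"r",x[5:8].round(1),"mark %.4f rin %.1f"%((m[0][0]+m[1][0])/2,m[0][1]),"cost %.1f"%f.cost)
E
python3 fit3.py
```

```text
Traceback (most recent call last):
  File "fit3.py", line 1, in <module>
    exec(open("fit2.py").read().split("f=least")[0])
    ~~~~^^^^^^^^^^^^^^^^^^^^^^^^^^^^^^^^^^^^^^^^^^^^
SyntaxError: unterminated string literal (detected at line 4)
```

```bash
sed -i 's/split("f=least")\[0\])$/split("\\nf=least")[0])/' fit2.py fit3.py; python3 fit3.py
```

```text
1.0 None psi 22.7 z 166.0 gx 5.2 gy -74.3 s 0.0845+-0.0026 r [49.2 53.2 59.3] mark 0.2207 rin 59.7 cost 5.1
1.0 9 psi 22.8 z 166.8 gx 7.9 gy -74.3 s 0.0805+-0.0018 r [50.9 54.9 60.8] mark 0.2111 rin 61.3 cost 7.2
1.0 14 psi 23.0 z 167.5 gx 11.8 gy -74.3 s 0.0745+-0.0018 r [53.6 57.6 63.3] mark 0.1969 rin 63.9 cost 15.6
1.0 18 psi 23.1 z 167.9 gx 15.2 gy -74.2 s 0.0694+-0.0017 r [56.3 60.3 65.9] mark 0.1846 rin 66.5 cost 25.7
2.0 None psi 22.7 z 166.0 gx 5.2 gy -74.3 s 0.0846+-0.0026 r [49.2 53.2 59.3] mark 0.2207 rin 59.7 cost 5.1
2.0 9 psi 22.7 z 168.1 gx 8.2 gy -74.3 s 0.0819+-0.0022 r [49.9 53.9 59.8] mark 0.2144 rin 60.2 cost 6.6
2.0 14 psi 22.9 z 170.5 gx 12.3 gy -74.3 s 0.0778+-0.0022 r [51.1 55.1 60.8] mark 0.2046 rin 61.3 cost 13.0
2.0 18 psi 23.0 z 172.1 gx 15.6 gy -74.2 s 0.0739+-0.0022 r [52.6 56.5 62. ] mark 0.1954 rin 62.6 cost 21.4
```

```bash
cat > ov4.py <<'E'
exec(open("ov.py").read().split("out=[]")[0])
out=[]
for nm,(x0,y0,w,h) in(("w6",(430,0,210,270)),("w7",(390,150,250,270))):
    c=pickle.load(open(nm+".pkl","rb"));S=1.75
    im=cv2.resize(np.clip(c["image"][y0:y0+h,x0:x0+w]*1.5,0,255).astype(np.uint8),None,fx=S,fy=S,interpolation=cv2.INTER_CUBIC)
    P=lambda X:((proj(c,X)-[x0,y0]+.5)*S).round().astype(int).tolist()
    for x,col in((18,(0,0,255)),(-12,(255,0,0))):
        cv2.polylines(im,[np.array([P(dial(78,a,0,x)) for a in np.linspace(-np.pi,np.pi,90)])],True,col,1)
    out.append(im)
cv2.imwrite("pics/ov4.png",np.hstack(out))
E
python3 ov4.py
```

```text
(no output)
```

View pics/ov4.png

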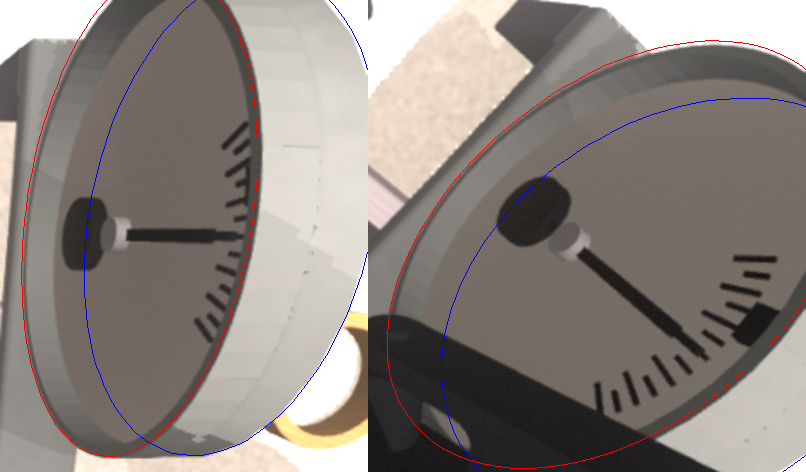

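```bash
python3 look.py s12; python3 tilt.py s12; python3 - <<'E'
from h import *
cv2.imwrite("pics/s12f.png",cam("scene")["image"]);cv2.imwrite("pics/i12.png",cam("side")["image"])
E
```

```text
[555.37433682  95.36723358  92.2661929 ] 16.9 [1.22366618 1.03726381 4.70537175]
s12 score 0.959 d [7.25  0.625] tilt 0.221 resid [ 0.02 -0.12] dpx/0.01 [0.359 0.074]
```

View pics/s12f.png

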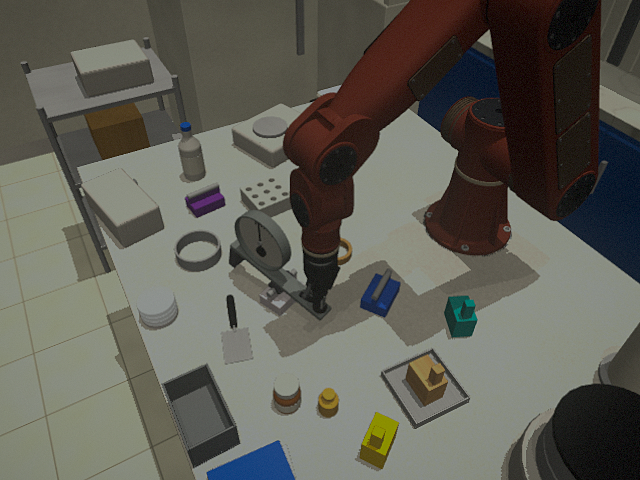

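View pics/i12.png

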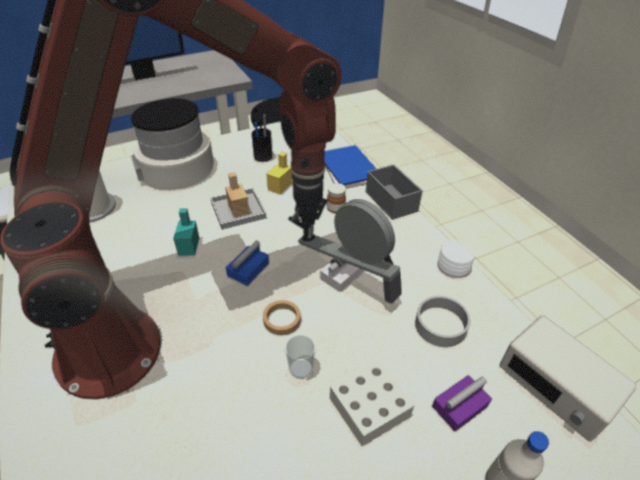

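```bash
python3 -c "
from station import env
print(env.close_job())"
```

```text
the job is handed in; nothing more can be done
None
```

I drew the wooden chock 80 mm out from under the gauge arm and stood it upright near the middle of the steel tray. I then pressed the gauge's rubber pad down with shut fingers and handed the job in at about 17 s, still holding it with about 4.7 N.

- **Tilt reached:** two checks gave 0.221 rad (scene picture) and about 0.225 rad (arm position). The pointer had settled before I handed in.
- **Mark angle:** I put it at about 0.22–0.23 rad from close wrist views, with one fit going as low as 0.214. The main doubt is the dial's tick spacing: the fits gave 0.0845 ± 0.003 rad, while a 5° tick would be 0.0873.
- **Pointer on the mark:** the pointer should lie on the mark to within about 0.01 rad. I could not see it sitting on the mark directly, because the dial's rim hides most of the mark from the scene camera when tilted.
- **Rest of the bench:** the last pictures showed the chock standing in the tray, the gauge on its stud and the other objects where they were.

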